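Build the lidded bowl nest on the bamboo tray and park the jar

TASK

Tidy the ledge in this order: set the large shallow blue-rimmed enamel bowl in the middle of the bamboo tray, nest the smaller, deeper blue-rimmed bowl upright in it, close the small bowl with the red silicone lid (knob up, lying flat on the rim), and last of all stand the amber jar upright in the middle of the cork coaster. Lower each thing all the way before letting go, never drop it, and let go of each before taking the next. Leave the pepper mill, the green jar and the terracotta ramekin where they stand.

Things in the scene. Friction and masses are not known exactly. Their poses are not given: they have to be found in the camera images.
- large_bowl_center (a point): Large shallow round white enamel bowl with a blue rim, loose: 68 mm across the rim, 50 mm across the foot, 28 mm high, wall 3 mm (62 mm inside the mouth), floor 5 mm thick. Point on its axis, half-way up (14 mm above its underside); z up out of the mouth. The sides are almost upright over the top 16 mm; can be gripped across the outside. About 0.14 kg.
- small_bowl_center (a point): Small deep round white enamel bowl, blue rim, loose: 55 mm across the rim, foot 38 mm, 44 mm high, wall 3 mm, sides almost upright over the top 30 mm; 0.11 kg. Point on its axis, 22 mm above its underside; z up. Nested, its underside is 5 mm above the large bowl's underside and its top 21 mm stand above the large rim: only these can then be gripped or let go. About 4 mm of play all round.
- lid_center (a point): Hard red silicone lid, loose, knob up: plug 37 mm across, 4 mm high; on it a flange 64 mm across, 5 mm thick; on top a round knob 18 mm across, 22 mm high; 0.06 kg. Point on its axis, 15.5 mm above the plug's underside; the knob runs from 6.5 mm below to 15.5 mm above it. z up. Closed: flange on the small bowl's rim, underside 40 mm above that bowl's underside, 6 mm of play all round.
- amber_jar_center (a point): Closed amber glass jar with a dark steel screw top, loose, upright: body 56 mm across, top 52 mm across, 85 mm high in all (the glass is upright up to 60 mm). Point on its axis, half-way up (42.5 mm above its underside); z up. About 0.25 kg.
- tray_mid (a point): Bamboo tray, fixed, 120 by 160 mm, with a lip 6 mm above its floor and 6 mm wide all round and a round dark mark 76 mm across in its middle. Point on the tray's floor at its middle, 8 mm above the ledge; x along the short side, y along the long side, z up.
- coaster_mid (a point): Round light-brown cork coaster, fixed, 100 mm across, 8 mm thick. Point in the middle of its top face; z up.
- pepper_mill_center (a point): Bystander, loose: dark wood pepper mill, 50 mm across, 88 mm high, upright. Point half-way up; z up.
- green_jar_center (a point): Bystander, loose: green glass jar with a white top, 48 mm across, 72 mm high. Point half-way up; z up.
- ramekin_center (a point): Bystander, loose: plain terracotta-coloured open ramekin, 64 mm across, 36 mm high, no blue rim. Point half-way up; z up.
Mind the look-alikes: they are no part of the job. Leave any yellow look-alike of the part that bears large_bowl_center alone.

How it is judged:
On the way, in this order (a step that is already met when the one before it is completed fails the run):
1. the large bowl stands in the middle of the tray, let go (horizontal distance between large_bowl_center and tray_mid below 0.015 m and z of large_bowl_center in the frame of tray_mid between 0.01 and 0.018 m and angle between large_bowl_center's own z axis and vertical below 0.12 rad and contact force between the fingers and large_bowl below 0.1 N and linear speed of large_bowl below 0.03 m/s), for 0.2 s.
2. the small bowl is nested in the large bowl on the tray, let go (horizontal distance between large_bowl_center and tray_mid below 0.015 m and z of large_bowl_center in the frame of tray_mid between 0.01 and 0.018 m and angle between each of large_bowl_center, small_bowl_center's own z axis and vertical below 0.12 rad and horizontal distance between small_bowl_center and large_bowl_center below 0.008 m and z of small_bowl_center in the frame of large_bowl_center between 0.009 and 0.017 m and contact force between the fingers and small_bowl below 0.1 N and linear speed of small_bowl below 0.03 m/s), for 0.2 s.
3. the lid lies flat on the small bowl, let go (horizontal distance between large_bowl_center and tray_mid below 0.015 m and z of large_bowl_center in the frame of tray_mid between 0.01 and 0.018 m and angle between each of large_bowl_center, small_bowl_center, lid_center's own z axis and vertical below 0.12 rad and horizontal distance between small_bowl_center and large_bowl_center below 0.008 m and z of small_bowl_center in the frame of large_bowl_center between 0.009 and 0.017 m and horizontal distance between lid_center and small_bowl_center below 0.009 m and z of lid_center in the frame of small_bowl_center between 0.03 and 0.037 m and contact force between the fingers and lid below 0.1 N and linear speed of lid below 0.03 m/s), for 0.2 s.
4. the amber jar stands on the coaster, let go (horizontal distance between amber_jar_center and coaster_mid below 0.015 m and z of amber_jar_center in the frame of coaster_mid between 0.038 and 0.047 m and angle between amber_jar_center's own z axis and vertical below 0.12 rad and contact force between the fingers and amber_jar below 0.1 N and linear speed of amber_jar below 0.03 m/s), for 0.2 s.
At the end, for the whole second after the job is handed in: Large bowl level on the tray within 15 mm of its middle; small bowl level on the large bowl's floor, axes within 8 mm; lid flat on the small bowl's rim, plug inside, axes within 9 mm; amber jar upright on the coaster within 15 mm of its middle; all tilts under 7 degrees, released and at rest (all of step 3 and all of step 4 and contact force between the fingers and large_bowl below 0.1 N and linear speed of each of large_bowl, small_bowl below 0.03 m/s and contact force between the fingers and small_bowl below 0.1 N); the robot touches nothing.
It fails at once if the pepper mill is shifted or tipped by more than 20 mm (distance of pepper_mill_center from where it was at the start of the episode above 0.02 m).
It fails at once if the green jar is shifted or tipped by more than 20 mm (distance of green_jar_center from where it was at the start of the episode above 0.02 m).
It fails at once if the ramekin is shifted or tipped by more than 20 mm (distance of ramekin_center from where it was at the start of the episode above 0.02 m).
It fails at once if a bowl, the lid or the amber jar is dropped (falls free faster than 0.6 m/s, a fall of about 18 mm) ((linear speed of large_bowl above 0.6 m/s and contact force between the fingers and large_bowl below 0.05 N) or (linear speed of small_bowl above 0.6 m/s and contact force between the fingers and small_bowl below 0.05 N) or (linear speed of lid above 0.6 m/s and contact force between the fingers and lid below 0.05 N) or (linear speed of amber_jar above 0.6 m/s and contact force between the fingers and amber_jar below 0.05 N)).
It also fails if it takes over 115 s, if anything falls off the work surface, if the arm or the gripper's body presses on something with over 40 N, if the wrist force passes 120 N, or if a joint passes its speed limit or range.

ROBOT

A 7-joint arm with a two-finger parallel gripper is mounted at the origin on the work surface. World frame = base frame: x ahead of the robot, y to its left, z up, the work surface at z = 0. Lengths are in m, angles in rad, forces in N, time in s.
With the tool pointing down it reaches from about 0.425 to 0.925 m from the base axis. Payload 6.8 kg.
Tool frame: the origin (TCP) lies on the front face of the gripper's body, between the roots of the fingers; the fingertips stand 73 mm ahead of it and the grasp point (between the pads) lies 54 mm ahead of it (env.nose_length is the distance from the TCP to the fingertips, in m); z points along the fingers, y is the line along which they close (so a half turn about z gives the same grasp; the last joint's range is limited). The gripper opens to 85 mm and grips with 20 to 120 N. Pads are 22 mm wide; open, the fingers measure 114 mm over their backs; the gripper's body (76 mm by 85 mm) begins 54 mm behind the grasp point. The pads swing forward as they close: fully open they stand 13 mm farther back than shut.
Start: joints at [1.013, 0.477, 0.022, 1.555, -0.011, 1.109, -0.083], TCP at [0.293, -0.608, 0.304] pointing down, gripper open.
Joint ranges: [-2.96, 2.96], [-0.34, 2.1], [-1.41, 1.46], [0.24, 2.44], [-1.37, 4.51], [0.17, 1.92], [-2.96, 2.96]. Speed limits (rad/s): [2.39, 2.39, 3.14, 3.14, 3.14, 3.14, 3.14].

INTERFACE

Orientations are given as a unit quaternion [w, x, y, z].
In Python, from cell import env, kin, camera, calibration, job gives the robot as it stands. The module is installed in compiled form; this text tells all that it offers. Calls block until the motion is done:
- env.reach(position, orientation): joint-space move of the TCP to a pose.
- env.movel(position, velocity=0.15, rot=None, stop_force=None): straight line of the TCP; rot=None keeps the orientation; velocity is the mean speed in m/s. With stop_force (N) it stops when the force on the tool has changed by that much, and returns True; else False.
- env.goto_joints(angles): joint-space move.
- env.grip(opening, f_grip=None): finger opening in m; f_grip is the grip in N (None keeps the last); returns when the fingers have stopped.
- env.dwell(seconds).
- kin.inverse_kinematics(position, orientation): joint angles nearest the present ones, or None.
- env.get_state(): the state.
- camera(name): name is "scene" or "side" or "wrist"; returns (picture, depth): 384x512x3 uint8, blue, green, red; 384x512 float32, m along the optical axis (not along the pixel's ray), 0 where there is no reading.
- calibration(name): a dict with "fx", "fy", "cx", "cy" (pixels), "k1" (the pictures are not rectified: a ray, as slopes to the right and down, at radius r is drawn at 1 + k1 r^2 times it, then the intrinsics apply), "rvec" (rotation vector, rad) and "tvec" (3), from world to camera coordinates, as OpenCV has them. Camera axes: x right, y down, z forward; pixel columns grow to the right and rows downward; lengths in m; the calibration is good to about 2 mm. A picture is of the moment at which its call begins: read the wrist's pose just before it. calibration takes no time and is no camera call; for the wrist camera it gives the pose at the moment of the call.
A pose or a line that the arm cannot do raises env.PlanningError and nothing moves.
- job.job_done(): hands the job in; it is judged then, once.
The state is a dict: "time": time; "qpos": joint angles; "joint_velocities": joint speeds; "joint_torque": joint torques, N m; "tcp_pos": TCP position; "orientation": TCP orientation; "force": force on the tool from outside, world axes, zero at the start; "torque": the same for the moment, N m; "opening": finger opening in m; "gripper_force": force on a finger pad.
Only numpy, scipy, OpenCV 4.12 (cv2) and the standard library are available. Lean on these libraries where they do the work, as an engineer would, in place of code of your own. Each camera call takes 0.05 s, during which the arm holds its last target. There are 200 camera calls.

## Working session

There is one attempt and no reset: what is moved stays moved. The work goes in short steps, each a Python script; the robot and the scene stay as the last script left them, time stands still between calls to the robot, and variables do not carry over. Pictures are saved under pics/ and viewed, at most 14 in all, crops included, and the job is handed in when it is done.

```bash
mkdir -p pics; cat > h.py <<'E'
import numpy as np, cv2
from cell import env, kin, camera, calibration, job
def cloud(n):
    c=calibration(n); im,d=camera(n)
    h,w=d.shape
    K=np.array([[c['fx'],0,c['cx']],[0,c['fy'],c['cy']],[0,0,1.]])
    uv=np.stack(np.meshgrid(np.arange(w),np.arange(h)),-1).reshape(-1,1,2).astype(float)
    # r^2 model: drawn = ray*(1+k1 r^2) as OpenCV
    s=cv2.undistortPoints(uv,K,np.array([c['k1'],0,0,0.])).reshape(h,w,2)
    P=np.dstack([s*d[...,None],d])
    R=cv2.Rodrigues(np.array(c['rvec'],float))[0]; t=np.array(c['tvec'],float).ravel()
    W=(P-t)@R
    W[d<=0]=np.nan
    return im,W
E
python3 - <<'E'
from h import *
for n in ('scene','side','wrist'):
    im,W=cloud(n); cv2.imwrite(f'pics/{n}0.png',im); np.save(f'pics/{n}0.npy',W)
    print(n,calibration(n)['k1'],np.nanmin(W,(0,1)),np.nanmax(W,(0,1)))
s=env.get_state();print(s['time'],s['tcp_pos'],s['orientation'],s['opening'],env.nose_length)
E
```

```text
scene -0.005129089989882825 [-0.94129997 -1.61230031 -0.76197316] [1.09049451 0.59367311 0.34822509]
side -0.11191975372196944 [-1.10543066 -1.62726342 -0.7670558 ] [2.18813901 0.49623133 0.55191433]
wrist -0.04396042611518492 [-0.46231538 -1.59064818 -0.75946998] [ 1.18575571 -0.21643426  0.33386466]
0.15 [ 0.29335328 -0.60754611  0.30314683] [-6.72465819e-04  9.74813444e-01  2.23020750e-01 -2.03662604e-04] 0.08548484804442463 0.0726
```

View pics/scene0.png

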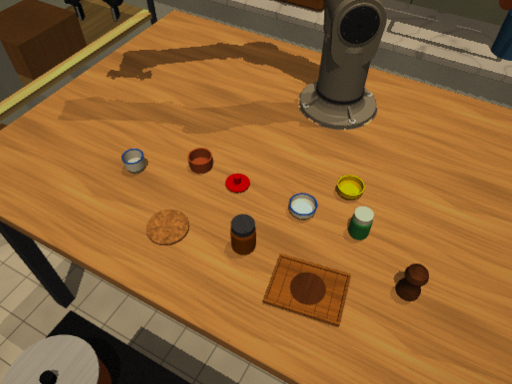

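View pics/side0.png

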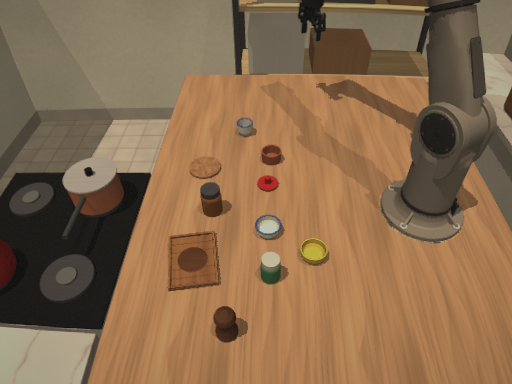

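The scene view has two wide shallow bowls: white with a blue rim at (303,207) and all yellow at (350,187). The white one fits and the yellow one is the look-alike. The other parts are:
- small deep bowl (133,160)
- lid (237,183)
- amber jar (243,234)
- coaster (168,227)
- tray mark (308,289)
- ramekin (201,160)
- green jar (361,222)
- pepper mill (411,282)

Next I'll confirm with a crop and measure.

```bash
python3 - <<'E'
from h import *
im=cv2.imread('pics/scene0.png'); cv2.imwrite('pics/crop1.png',cv2.resize(im[135:315,110:370],None,fx=3,fy=3,interpolation=cv2.INTER_CUBIC))
W={n:np.load(f'pics/{n}0.npy') for n in('scene','side')}
px={'large':((303,207),(268,227),.028,68),'small':((133,160),(245,126),.044,55),'lid':((237,183),(268,184),.031,18),'amber':((243,222),(210,190),.085,52),
'tray':((308,289),(193,260),.014,200),'coaster':((168,227),(205,168),.008,100),'mill':((416,273),(225,317),.088,50),'green':((362,214),(270,262),.072,48),'ramekin':((201,160),(271,155),.036,64),'yellow':((350,187),(314,252),.028,68)}
for k,(a,b,h,dia) in px.items():
  for n,(u,v) in (('scene',a),('side',b)):
    w=W[n]; c=w[v,u,:2]; 
    for _ in range(3):
        m=(np.hypot(*(w[...,:2]-c).transpose(2,0,1))<dia/2000+.02)&(abs(w[...,2]-h)<(.006 if h>.01 else .003))
        p=w[m][:,:2].astype(np.float32)
        if len(p)<4: break
        lo,hi=np.percentile(p,[1,99],axis=0); c=(lo+hi)/2
    (cc,r)=cv2.minEnclosingCircle(p) if len(p)>3 else ((0,0),0)
    extra=cv2.minAreaRect(p) if k=='tray' else ''
    print(k,n,w[v,u].round(3),len(p),'mid',c.round(4),'ext',(hi-lo).round(3),'circ',np.round(cc,4),round(2*r,4),extra, 'r',round(float(np.hypot(*c)),3))
E
```

```text
large scene [0.43  0.083 0.002] 145 mid [0.441  0.0845] ext [0.067 0.066] circ [0.4411 0.0845] 0.07  r 0.449
large side [0.437 0.076 0.007] 149 mid [0.4387 0.0842] ext [0.065 0.066] circ [0.4375 0.0844] 0.0697  r 0.447
small scene [ 0.511 -0.377  0.01 ] 118 mid [ 0.5243 -0.3614] ext [0.053 0.053] circ [ 0.524  -0.3614] 0.0566  r 0.637
small side [ 0.521 -0.382  0.014] 57 mid [ 0.5207 -0.3602] ext [0.052 0.054] circ [ 0.5206 -0.3605] 0.0585  r 0.633
lid scene [ 0.45  -0.093  0.014] 34 mid [ 0.4439 -0.0974] ext [0.018 0.016] circ [ 0.4438 -0.0971] 0.0192  r 0.454
lid side [ 0.438 -0.09   0.009] 27 mid [ 0.44   -0.0977] ext [0.015 0.016] circ [ 0.4393 -0.0981] 0.0186  r 0.451
amber scene [0.592 0.009 0.083] 394 mid [0.5973 0.0103] ext [0.048 0.049] circ [0.5963 0.0093] 0.0541  r 0.597
amber side [0.591 0.017 0.086] 238 mid [0.5935 0.0101] ext [0.05  0.051] circ [0.5945 0.0106] 0.0552  r 0.594
tray scene [0.631 0.187 0.011] 2700 mid [0.6279 0.1849] ext [0.134 0.164] circ [0.6275 0.1843] 0.1966 ((0.6268483400344849, 0.1837655007839203), (0.1222963035106659, 0.16007646918296814), 9.8657484
[... 671 characters left out ...]
15] 0.0372  r 0.643
green scene [0.435 0.224 0.069] 258 mid [0.4348 0.2267] ext [0.041 0.04 ] circ [0.4345 0.227 ] 0.0457  r 0.49
green side [0.432 0.235 0.073] 254 mid [0.4307 0.2273] ext [0.04  0.041] circ [0.4307 0.226 ] 0.0455  r 0.487
ramekin scene [ 0.417 -0.225  0.002] 127 mid [ 0.4331 -0.2158] ext [0.061 0.063] circ [ 0.4337 -0.2174] 0.0681  r 0.484
ramekin side [ 0.429 -0.231  0.005] 97 mid [ 0.4282 -0.2183] ext [0.06  0.066] circ [ 0.4304 -0.2179] 0.0688  r 0.481
yellow scene [0.31  0.16  0.001] 144 mid [0.3279 0.1632] ext [0.067 0.066] circ [0.3281 0.1623] 0.0699  r 0.366
yellow side [0.321 0.157 0.007] 153 mid [0.3255 0.1627] ext [0.064 0.068] circ [0.3232 0.1626] 0.0708  r 0.364
```

View pics/crop1.png

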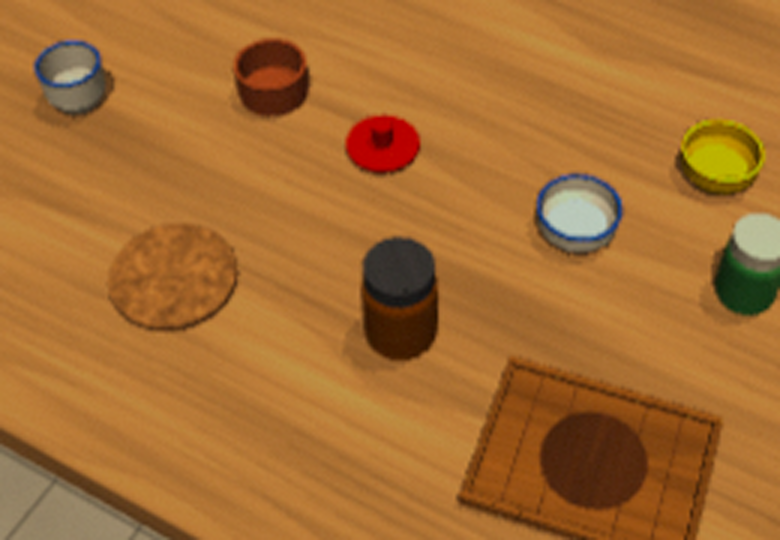

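The crop confirms the white blue-rimmed bowl at about (579,213), and the yellow one at (721,155) is the look-alike. Sizes and heights match in both cameras to about 3 mm. Before grasping, I'll measure finger length against opening by touching the bare table.

```bash
cat >> h.py <<'E'
from scipy.spatial.transform import Rotation
def ori(a):
    "tool down, closing line at world angle a (deg), half turn chosen near the arm's azimuth"
    a=np.radians(a); y=[np.cos(a),np.sin(a),0]; z=[0,0,-1.]
    q=Rotation.from_matrix(np.c_[np.cross(y,z),y,z]).as_quat(); return q[[3,0,1,2]]
def st():
    s=env.get_state(); return round(s['time'],1),np.round(s['tcp_pos'],4),round(s['opening'],4),np.round(s['force'],1),round(float(np.max(s['gripper_force'])),1)
P=dict(large=(.4398,.0844),small=(.5225,-.361),lid=(.4418,-.0974),amber=(.5955,.0102),tray=(.6265,.1845),coaster=(.6395,-.170))
E
python3 - <<'E'
from h import *
x,y=.53,-.235
env.grip(.068)
env.reach([x,y,.11],ori(-30))
print(st())
for o in (.068,.055,.030):
    if o!=.068: env.movel([x,y,.09]); env.grip(o)
    hit=env.movel([x,y,.05],velocity=.03,stop_force=3); print(o,hit,st())
env.movel([x,y,.2]); print(st())
E
```

```text
(2.2, array([ 0.5298, -0.237 ,  0.1105]), 0.0679, array([0.3, 0.1, 0.2]), 0.0)
0.068 True (3.6, array([ 0.53  , -0.235 ,  0.0655]), 0.0681, array([-2.1,  1.2,  7.2]), 4.0)
0.055 True (5.0, array([ 0.53  , -0.235 ,  0.0687]), 0.0553, array([-1. ,  0.8,  6. ]), 3.2)
0.03 True (6.4, array([ 0.53  , -0.235 ,  0.0723]), 0.0298, array([-2.3,  0.7,  7.5]), 3.7)
(7.4, array([ 0.5294, -0.2349,  0.199 ]), 0.0301, array([-1.1,  0.2, -0.9]), 0.0)
```

```bash
cat >> h.py <<'E'
def center_grip(xy,z,a,o_open,f=25,dz=.05):
    "squeeze lightly at a+90 to centre, release, then grip at a"
    env.grip(o_open,20)
    env.reach([*xy,z+max(dz,.05)],ori(a+90)); env.movel([*xy,z],velocity=.1)
    env.grip(0,20); print('sq1',st()); env.grip(o_open)
    env.movel([*xy,z+dz]); env.reach([*xy,z+dz],ori(a)); env.movel([*xy,z],velocity=.1)
    env.grip(0,f); print('sq2',st())
E
python3 - <<'E'
from h import *
x,y=P['large']; c=(x,y)
for a in (10,-80,100,190):
    print(a,[None if (q:=kin.inverse_kinematics([*p,z],ori(a))) is None else round(q[6],2) for p,z in ((c,.0735),(c,.2),(P['tray'],.0815),(P['tray'],.2))])
a=-80 
center_grip(c,.0735,-80,.085,30,.06)
env.movel([x,y,.20]); print(st())
im,W=cloud('wrist'); cv2.imwrite('pics/w1.png',im)
E
```

```text
10 [np.float64(-0.55), np.float64(-0.37), np.float64(-0.52), np.float64(-0.46)]
-80 [np.float64(-1.83), np.float64(-1.8), np.float64(-1.85), np.float64(-1.85)]
100 [np.float64(0.77), np.float64(1.04), np.float64(0.84), np.float64(0.94)]
190 [np.float64(-2.01), np.float64(-2.47), np.float64(-2.39), np.float64(-2.54)]
sq1 (10.3, array([0.4401, 0.0844, 0.0744]), 0.0659, array([-3. ,  0.6,  7.1]), 20.5)
sq2 (13.4, array([0.4403, 0.0844, 0.0747]), 0.0669, array([-2.8, -0.2, 10. ]), 30.7)
(14.4, array([0.4392, 0.0842, 0.1993]), 0.0669, array([-0.2,  0.7, -1.7]), 33.9)
```

View pics/w1.png

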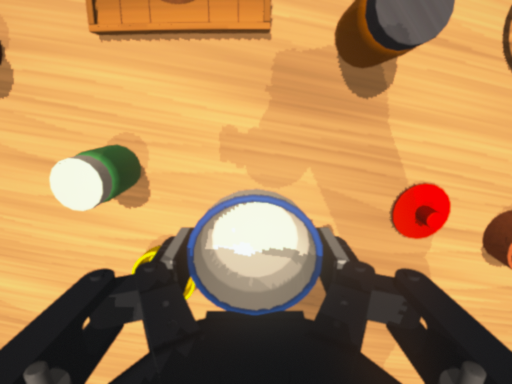

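The bowl sits level between the fingers at (255,253), and the yellow one was left on the table. Now I'll place it on the tray.

```bash
python3 - <<'E'
from h import *
x,y=P['tray']
env.reach([x,y,.20],ori(-80)); env.movel([x,y,.10],velocity=.12); env.dwell(.2); print(st())
print(env.movel([x,y,.0805],velocity=.03,stop_force=5),st())
env.grip(.085); env.dwell(.2); print(st())
env.movel([x,y,.2]); 
env.reach([x-.06,y-.10,.30],ori(-80)); env.dwell(.3)
for n in('scene','side'):
    im,W=cloud(n)
    m=(np.hypot(W[...,0]-x,W[...,1]-y)<.055)&(W[...,2]>.029)&(W[...,2]<.045)
    p=W[m]; print(n,len(p),np.round(cv2.minEnclosingCircle(p[:,:2].astype(np.float32))[0],4),np.percentile(p[:,2],[5,50,95]).round(4))
cv2.imwrite('pics/w2.png',camera('wrist')[0])
E
```

```text
(16.5, array([0.627 , 0.1846, 0.1009]), 0.0671, array([-0.1, -0.1, -1.8]), 33.9)
True (17.1, array([0.6262, 0.1844, 0.0829]), 0.0669, array([-1.2, -1.2,  5.9]), 34.4)
(17.6, array([0.6256, 0.1841, 0.0821]), 0.0854, array([-0.5,  0.7,  0.3]), 0.0)
scene 241 [0.6272 0.1833] [0.0305 0.0362 0.0391]
side 168 [0.6274 0.1852] [0.0296 0.0349 0.0378]
```

View pics/w2.png

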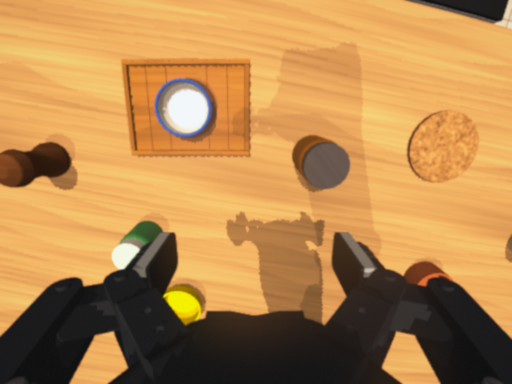

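The wrist view shows the large bowl seated in the tray mark at (185,108), within about 1–2 mm. The small bowl is next.

```bash
python3 - <<'E'
from h import *
c=P['small']; B=(.6262,.1844); env.movel([*B,.30] if 0 else list(env.get_state()['tcp_pos']))
for a in (10,100,-80,-35,-125):
    print(a,[None if (q:=kin.inverse_kinematics([*p,z],ori(a))) is None else round(q[6],2) for p,z in ((c,.0957),(c,.2),(B,.11),(B,.22))])
env.reach([*c,.20],ori(-80))
center_grip(c,.0957,-170+180,.075,30,.05)
env.movel([*c,.22]); print(st())
cv2.imwrite('pics/w3.png',camera('wrist')[0])
E
```

```text
10 [np.float64(0.5), np.float64(0.57), np.float64(-0.47), np.float64(-0.41)]
100 [np.float64(1.85), np.float64(1.98), np.float64(0.9), np.float64(1.0)]
-80 [np.float64(-0.85), np.float64(-0.85), np.float64(-1.86), np.float64(-1.84)]
-35 [np.float64(-0.16), np.float64(-0.13), np.float64(-1.15), np.float64(-1.12)]
-125 [np.float64(-1.54), np.float64(-1.56), np.float64(-2.56), np.float64(-2.56)]
sq1 (24.9, array([ 0.523 , -0.3611,  0.0967]), 0.0544, array([-1.2,  0.1,  6.2]), 21.2)
sq2 (28.0, array([ 0.523 , -0.3612,  0.0968]), 0.0533, array([-1.9,  0.9,  5.9]), 32.0)
(29.0, array([ 0.5218, -0.361 ,  0.2189]), 0.0531, array([-0.2, -0.2, -1.8]), 31.7)
```

View pics/w3.png

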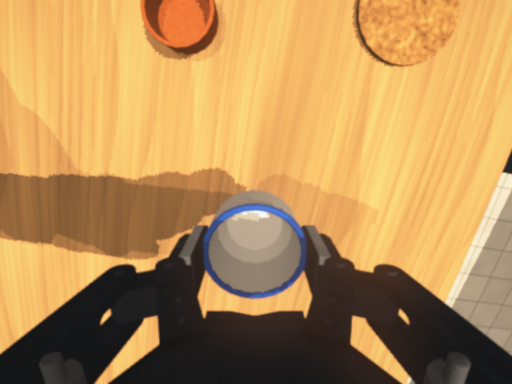

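The small bowl is centred and level in the grip at (255,250). Nesting it now.

```bash
python3 - <<'E'
from h import *
x,y=B=(.6262,.1844)
env.movel([*P['small'],.27])
env.reach([x,y,.26],ori(10)); env.movel([x,y,.15],velocity=.15); env.dwell(.3); print(st())
print(env.movel([x,y,.107],velocity=.03,stop_force=5),st())
env.grip(.080); env.dwell(.2); print(st())
env.movel([x,y,.25]); env.reach([.50,.05,.30],ori(-80)); env.dwell(.3)
for n in('scene','side'):
    im,W=cloud(n)
    for lo,hi,r in((.05,.064,.04),(.029,.042,.05)):
        m=(np.hypot(W[...,0]-x,W[...,1]-y)<r)&(W[...,2]>lo)&(W[...,2]<hi)
        p=W[m]; print(n,len(p),np.round(cv2.minEnclosingCircle(p[:,:2].astype(np.float32))[0],4),np.percentile(p[:,2],[5,50,95]).round(4))
im=camera('wrist')[0]; cv2.imwrite('pics/w4.png',im)
E
```

```text
(32.7, array([0.6265, 0.1845, 0.1507]), 0.0534, array([-0.6, -1.1, -0.8]), 31.8)
True (33.9, array([0.6261, 0.1844, 0.1098]), 0.0532, array([-0.6, -0.2,  4.7]), 32.2)
(34.5, array([0.6254, 0.1838, 0.1085]), 0.0798, array([ 0.5,  0.1, -0.6]), 0.0)
scene 202 [0.6276 0.1843] [0.0514 0.0568 0.0598]
scene 296 [0.6276 0.184 ] [0.0302 0.0359 0.0408]
side 151 [0.626 0.184] [0.0506 0.056  0.0583]
side 237 [0.6265 0.1856] [0.0295 0.0354 0.0409]
```

View pics/w4.png

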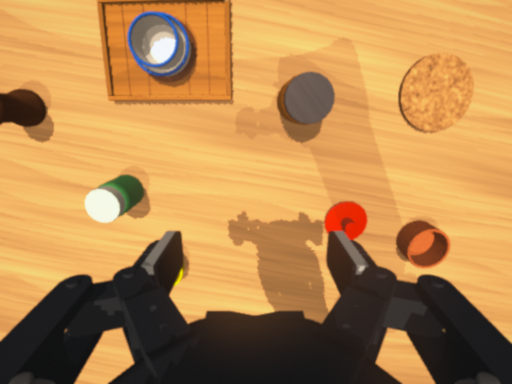

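The small bowl is nested at (155,45) with its rim at z≈0.057 m, as expected. Now the lid.

```bash
python3 - <<'E'
from h import *
c=P['lid']; x,y=.6262,.1844
center_grip(c,.0858,-80,.045,30,.04)
env.movel([*c,.23]); print(st())
cv2.imwrite('pics/w5.png',camera('wrist')[0])
E
```

```text
sq1 (39.9, array([ 0.4421, -0.0975,  0.0864]), 0.0173, array([-0.6, -0.1,  6.1]), 20.0)
sq2 (42.8, array([ 0.4422, -0.0975,  0.0864]), 0.0165, array([-0.6, -0.1,  6. ]), 29.2)
(43.9, array([ 0.4412, -0.0974,  0.2292]), 0.0162, array([ 0.4,  1. , -1.2]), 29.3)
```

View pics/w5.png

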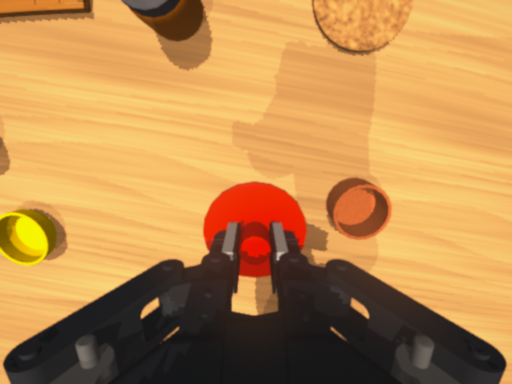

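The lid is held level by the knob at (256,245). Closing the bowl.

```bash
python3 - <<'E'
from h import *
x,y=.6262,.1844
env.movel([*P['lid'],.29])
env.reach([x,y,.28],ori(-80)); env.movel([x,y,.17],velocity=.15); env.dwell(.3); print(st())
print(env.movel([x,y,.136],velocity=.025,stop_force=4),st())
env.grip(.045); env.dwell(.2); print(st())
env.movel([x,y,.27]); env.reach([.48,.05,.30],ori(-80)); env.dwell(.3)
for n in('scene','side'):
    im,W=cloud(n)
    for lo,hi,r in((.078,.09,.02),(.057,.067,.045),(.029,.042,.05)):
        m=(np.hypot(W[...,0]-x,W[...,1]-y)<r)&(W[...,2]>lo)&(W[...,2]<hi)
        p=W[m]; print(n,len(p),np.round(cv2.minEnclosingCircle(p[:,:2].astype(np.float32))[0],4),np.percentile(p[:,2],[5,50,95]).round(4))
    if n=='scene': u=im[230:340,240:380]; cv2.imwrite('pics/c5.png',cv2.resize(u,None,fx=4,fy=4,interpolation=2))
E
```

```text
(46.9, array([0.6265, 0.1845, 0.1707]), 0.0168, array([-0. , -0.4, -0.8]), 29.3)
True (48.0, array([0.6261, 0.1844, 0.1396]), 0.0164, array([-1.3, -1. ,  5.6]), 29.7)
(48.6, array([0.6255, 0.1839, 0.1385]), 0.0446, array([ 0.9,  0.6, -0.6]), 0.0)
scene 63 [0.6282 0.184 ] [0.08   0.0841 0.0861]
scene 620 [0.6278 0.1838] [0.0601 0.0623 0.0646]
scene 196 [0.6281 0.1841] [0.0296 0.0362 0.0406]
side 47 [0.6275 0.1845] [0.0788 0.0833 0.0855]
side 398 [0.6267 0.1842] [0.0591 0.0616 0.064 ]
side 166 [0.6267 0.185 ] [0.03   0.0351 0.0396]
```

View pics/c5.png

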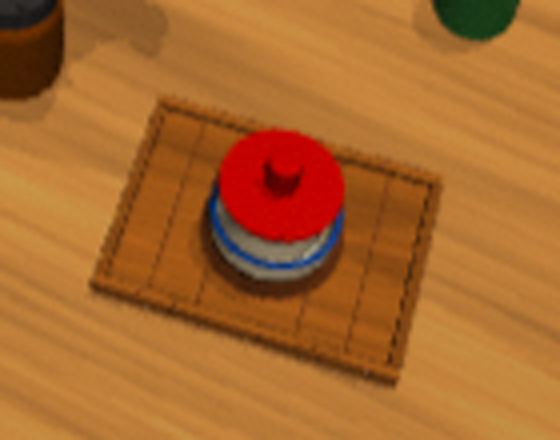

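The lid lies flat (flange top at 0.062 m, knob top at 0.084 m, centred) at (282,185) in the crop. Now the amber jar.

```bash
python3 - <<'E'
from h import *
c=P['amber']; d=P['coaster']
env.grip(.085,30)
env.reach([*c,.20],ori(-60)); env.movel([*c,.098],velocity=.1); env.grip(0,40); print(st())
env.movel([*c,.20]); env.dwell(.2); print(st())
env.reach([*d,.20],ori(-60)); env.movel([*d,.13],velocity=.12); env.dwell(.3); print(st())
print(env.movel([*d,.104],velocity=.025,stop_force=5),st())
env.grip(.085); env.dwell(.2); print(st())
env.movel([*d,.25]); env.reach([.48,-.05,.32],ori(-80)); env.dwell(.3)
x,y=d
for n in('scene','side'):
    im,W=cloud(n)
    for lo,hi,r in((.088,.1,.04),(.005,.011,.07)):
        m=(np.hypot(W[...,0]-x,W[...,1]-y)<r)&(W[...,2]>lo)&(W[...,2]<hi)
        p=W[m]; print(n,len(p),np.round(cv2.minEnclosingCircle(p[:,:2].astype(np.float32))[0],4),np.percentile(p[:,2],[5,50,95]).round(4))
    if n=='scene': cv2.imwrite('pics/s6.png',im)
print(st())
E
```

```text
(53.6, array([0.5958, 0.0103, 0.0989]), 0.0549, array([-2.5, -0. ,  5.9]), 41.0)
(54.6, array([0.595 , 0.0101, 0.1989]), 0.0545, array([ 0.1,  0.2, -2.4]), 41.5)
(56.4, array([ 0.6398, -0.1701,  0.1307]), 0.055, array([ 0.5, -0.6, -1.9]), 41.5)
True (57.3, array([ 0.6393, -0.17  ,  0.107 ]), 0.0551, array([-1.3, -0.6,  4.9]), 42.1)
(57.9, array([ 0.6382, -0.1701,  0.1057]), 0.0847, array([ 0.2,  0.4, -0.2]), 0.0)
scene 351 [ 0.6411 -0.1705] [0.0898 0.0919 0.0939]
scene 582 [ 0.6419 -0.1694] [0.0055 0.0076 0.0101]
side 157 [ 0.6364 -0.172 ] [0.0889 0.0929 0.0953]
side 280 [ 0.6344 -0.172 ] [0.0056 0.0084 0.0107]
(60.2, array([ 0.4803, -0.0502,  0.3197]), 0.085, array([-0.5, -0.8,  0. ]), 0.0)
```

View pics/s6.png

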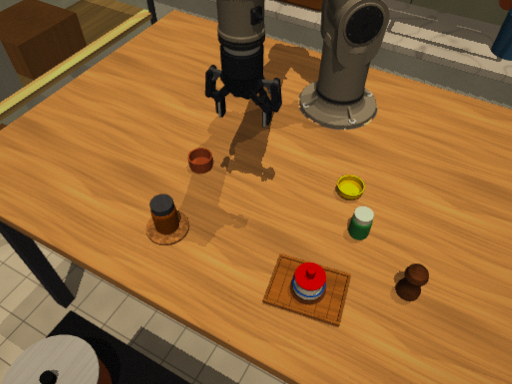

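The jar stands upright in the middle of the coaster at (165,222), the closed stack is on the tray at (309,283), and the bystanders are unmoved. Handing in.

```bash
python3 -c "
from cell import job
print(job.job_done())"
```

```text
the job is handed in; nothing more can be done
None
```

I handed the job in at about 60 s of robot time: the bowls are nested and lidded on the tray and the amber jar is on the coaster, each centred to within a few mm by camera, with the bystanders left in place; no verdict was returned.

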